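Thumbscrews to their thread gauges

TASK

On the microscope repair bench, sort the two threaded thumbscrews from the three-place rack by thread pitch: lay the coarse-threaded one in the notches of the gauge plate with the coarse teeth and the fine-threaded one in the notches of the plate with the fine teeth. Each must end fully seated in both notches of its plate, with its shank (head not counted) about centred lengthwise on the plate, and lie still; set them down gently, without dropping them.

Things in the scene. Friction and masses are not known exactly. Their poses are not given: they have to be found in the camera images.
- screw_coarse: Coarse-threaded steel thumbscrew, crests every 12 mm. Lies level, 48 mm above bench, in one of 3 V-notch pairs (85 mm apart, notch plates 31 to 39 mm either side of mid, base 8 mm high) of a fixed grey-black rack; one place has a smooth pin, not needed. Shank 16 mm dia., x -58 to 56 mm; knurled head 25 mm dia. to x 70. Origin on axis: grip there. x to head; any roll. 0.2 kg.
- screw_fine: Fine-threaded steel thumbscrew, crests every 5 mm. Lies level, 48 mm above bench, in one of 3 V-notch pairs (85 mm apart, notch plates 31 to 39 mm either side of mid, base 8 mm high) of a fixed grey-black rack; one place has a smooth pin, not needed. Shank 16 mm dia., x -58 to 56 mm; knurled head 25 mm dia. to x 70. Origin on axis: grip there. x to head; any roll. 0.2 kg.
- gauge_coarse: Coarse gauge, teeth every 12 mm: fixed black base 160x70x8 mm, toothed steel rails on both long edges (18 mm high). Two aluminium V notches at x = -35 and 35 mm, 8 mm thick, tops 60 mm high, 53 mm wide, mouth 40 mm. Origin: centre of underside, on the bench; x along rails, z up. Seated screw: axis 48 mm above origin, along x, origins in line, head at either end.
- gauge_fine: Fine gauge, teeth every 5 mm: fixed black base 160x70x8 mm, toothed steel rails on both long edges (18 mm high). Two aluminium V notches at x = -35 and 35 mm, 8 mm thick, tops 60 mm high, 53 mm wide, mouth 40 mm. Origin: centre of underside, on the bench; x along rails, z up. Seated screw: axis 48 mm above origin, along x, origins in line, head at either end.
Not all that is in view belongs to the job. What is shaped like the screw_coarse but orange is not meant. What is shaped like the screw_fine but pink or turquoise is not meant.

How it is judged:
At the end, for the whole second after the job is handed in: Each threaded screw lies released and still (under 20 mm/s) in the notches of the plate of its pitch: origin within 15 mm lengthwise and 10 mm sideways of the plate's middle, axis 42 to 54 mm above the plate's origin, within 0.17 rad of the plate's x, head at either end (x of screw_coarse in the frame of gauge_coarse between -0.015 and 0.015 m and y of screw_coarse in the frame of gauge_coarse between -0.01 and 0.01 m and z of screw_coarse in the frame of gauge_coarse between 0.042 and 0.054 m and angle between the x axis of screw_coarse and the x axis of gauge_coarse, either way round below 0.17 rad and linear speed of each of screw_coarse, screw_fine below 0.02 m/s and contact force between the fingers and screw_coarse below 0.1 N and x of screw_fine in the frame of gauge_fine between -0.015 and 0.015 m and y of screw_fine in the frame of gauge_fine between -0.01 and 0.01 m and z of screw_fine in the frame of gauge_fine between 0.042 and 0.054 m and angle between the x axis of screw_fine and the x axis of gauge_fine, either way round below 0.17 rad and contact force between the fingers and screw_fine below 0.1 N); the robot touches nothing.
It fails at once if the coarse-threaded screw is dropped or thrown (moves faster than 0.6 m/s with no finger on it) (linear speed of screw_coarse above 0.6 m/s and contact force between the fingers and screw_coarse below 0.05 N).
It fails at once if the fine-threaded screw is dropped or thrown (moves faster than 0.6 m/s with no finger on it) (linear speed of screw_fine above 0.6 m/s and contact force between the fingers and screw_fine below 0.05 N).
It also fails if it takes over 54 s, if anything falls off the work surface, if the arm or the gripper's body presses on something with over 40 N, if the wrist force passes 120 N, or if a joint passes its speed limit or range.

ROBOT

A 7-joint arm with a two-finger parallel gripper is mounted at the origin on the work surface. World frame = base frame: x ahead of the robot, y to its left, z up, the work surface at z = 0. Lengths are in m, angles in rad, forces in N, time in s.
With the tool pointing down it reaches from about 0.4 to 0.85 m from the base axis. Payload 10.4 kg.
Tool frame: the origin (TCP) lies at the very end of the fingers, on their centre line; the grasp point (between the pads) lies 19 mm behind it; x points along the fingers, z is the direction in which the jaws open and shut, and the axes are right-handed (so a half turn about x gives the same grasp; the last joint's range is limited). The gripper opens to 85 mm and grips with 20 to 120 N. Pads are 22 mm wide; open, the fingers measure 114 mm over their backs; the gripper's body (76 mm by 85 mm) begins 54 mm behind the grasp point. The pads swing forward as they close: fully open they stand 13 mm farther back than shut.
Start: joints at [1.222, 0.332, -0.065, 1.46, 0.022, 1.35, -0.088], TCP at [0.2, -0.592, 0.231] pointing down, gripper open.
Joint ranges: [-2.6, 2.6], [-0.5, 2.12], [-1.47, 1.34], [0.16, 2.42], [-1.27, 4.41], [0.06, 2.06], [-2.6, 2.6]. Speed limits (rad/s): [2.22, 2.22, 2.79, 2.79, 3.14, 3.14, 3.14].

INTERFACE

Orientations are given as a unit quaternion [x, y, z, w].
In Python, from workcell import get_obs, camera, camera_info, hand_in gives the robot as it stands.
- The arm moves only by the tool move_arm, never from a script. Its argument "motion" is text: rows parted by semicolons, each of 4 numbers parted by spaces: the shift along the world's x, y, z in m, then the turn about the world's z in rad. In form: tx ty tz spin; .... A call has 1 to 10 rows; each row is the pose to reach, as a shift and turn from the pose commanded when the call began; what a row does not reach only later rows make up. A row lasts 1/8 s, in which the tool goes at most 62.5 mm and 10.7 degrees, less where a joint would pass 70% of its speed; a pose out of reach is approached as far as the arm can. A call with a gripper value outside its range is refused whole. "grip" is the opening, from 0 (shut) to 1 (fully open), set as the call begins (left out, the last holds). The fingers move at their own pace and stop on an object; "force" is the grip in N (left out, the last holds). Time passes only in rows, so rows that repeat a pose let the fingers close. It gives the time, the measured TCP pose, the force and the opening at its end, in the units of the state.
- get_obs(): the state, without advancing time (a new reading comes with each control period).
- camera(name): name is "scene" or "top"; returns (picture, depth): 384x512x3 uint8, red, green, blue; 384x512 float32, m along the optical axis (not along the pixel's ray), 0 where there is no reading.
- camera_info(name): a dict with "camera_matrix" (3x3 intrinsics, pixels), "k1" (the pictures are not rectified: a ray, as slopes to the right and down, at radius r is drawn at 1 + k1 r^2 times it, then the intrinsics apply), "eye" and "attitude" of the camera in the world. Camera axes: x right, y up, looking along -z (the intrinsics and any distortion apply to the point x, -y, -z); pixel columns grow to the right and rows downward; lengths in m; the calibration is good to about 2 mm. A picture is of the moment at which its call begins. camera_info takes no time and is no camera call.
- hand_in(): hands the job in, once; it reports no verdict.
The state is a dict: "clock": time; "joint_pos": joint angles; "joint_velocities": joint speeds; "tau": joint torques, N m; "position": TCP position; "ee_rot": TCP orientation; "ft_force": force on the tool from outside, world axes, zero at the start; "torque": the same for the moment, N m; "grip_width": opening from 0.0 (shut) to 1.0 (fully open).
Only numpy, scipy, OpenCV 4.12 (cv2) and the standard library are available. Lean on these libraries where they do the work, as an engineer would, in place of code of your own. Each camera call takes 0.05 s, during which the arm holds its last target.

## Working session

There is one attempt and no reset: what is moved stays moved. The work goes in short steps, Python scripts to look and compute and a tool call to move; the robot and the scene stay as the last step left them, time stands still between calls to the robot, and variables do not carry over. Pictures are saved under pics/ and viewed, and the job is handed in when it is done.

Besides the shell and the picture viewer there is one more tool, called by a JSON object that holds its "op" and its "data", one argument or row to a line. move_arm: Moves the arm, as the interface text tells. Its arguments: {"type":"object","properties":{"motion":{"type":"string"},"grip":{"type":"number"},"force":{"type":"number"}},"required":["motion"]}

```bash
mkdir -p pics
cat > h.py <<'E'
import numpy as np, cv2
from workcell import get_obs, camera, camera_info, hand_in
from scipy.spatial.transform import Rotation as R
def grab(n,tag):
    p,d=camera(n); np.savez(f'pics/{tag}.npz',p=p,d=d); cv2.imwrite(f'pics/{tag}.png',p[:,:,::-1]); return p,d
def att(ci):
    a=np.array(ci['attitude']); return a if a.shape==(3,3) else R.from_quat(a).as_matrix()
def world(ci,d):
    K=np.array(ci['camera_matrix']); h,w=d.shape
    u,v=np.meshgrid(np.arange(w),np.arange(h))
    pts=np.stack([u,v],-1).reshape(-1,1,2).astype(np.float64)
    n=cv2.undistortPoints(pts,K,np.array([ci['k1'],0,0,0.])).reshape(h,w,2)
    c=np.stack([n[...,0]*d,-n[...,1]*d,-d],-1)
    return c@att(ci).T+np.array(ci['eye'])
E
python3 - <<'E'
from h import *
for n in('scene','top'):
    print(camera_info(n)); grab(n,n+'0')
print(get_obs())
E
```

```text
{'camera_matrix': array([[400.34778219,   0.        , 253.24142245],
       [  0.        , 400.34778219, 192.64977688],
       [  0.        ,   0.        ,   1.        ]]), 'k1': -0.11149494407094257, 'eye': array([0.79040014, 0.35888629, 0.91027622]), 'attitude': array([0.06881495, 0.25236197, 0.92531814, 0.27452557])}
{'camera_matrix': array([[498.96222293,   0.        , 238.61212671],
       [  0.        , 498.96222293, 193.81668681],
       [  0.        ,   0.        ,   1.        ]]), 'k1': -0.14770740003334953, 'eye': array([ 0.32494373, -0.09791498,  1.29766461]), 'attitude': array([ 0.06066205, -0.05358926, -0.70310225,  0.70646694])}
{'clock': 0.1, 'joint_pos': array([ 1.22237115,  0.33283472, -0.06467904,  1.46083366,  0.02158898,
        1.34986369, -0.0885412 ]), 'joint_velocities': array([-6.70111212e-05, -7.64300770e-04,  1.56362563e-03, -2.26433320e-03,
       -1.61713073e-03, -9.60858087e-05, -1.38436611e-03]), 'tau': array([ 1.39382078e-03, -6.26741838e+01,  4.92923276e-02, -3.92429388e+01,
        1.63727609e-02,  6.99176540e-03, -1.90534854e-05]), 'position': array([ 0.19994644, -0.59182267,  0.23059045]), 'ee_rot': array([ 0.41253804,  0.57483408, -0.41205365,  0.57409924]), 'ft_force': array([-0.07855743, -0.62853326, -0.66600965]), 'torque': array([-0.01727332, -0.07157654,  0.0377305 ]), 'grip_width': 1.0027909672705952}
```

View pics/scene0.png

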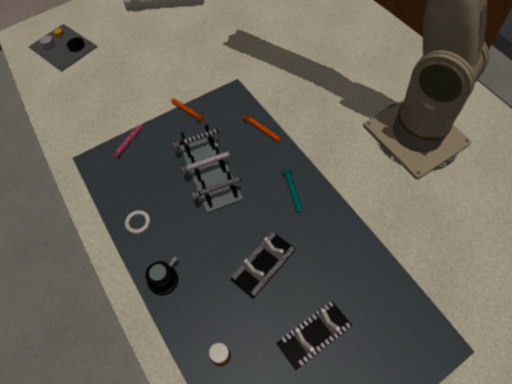

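View pics/top0.png

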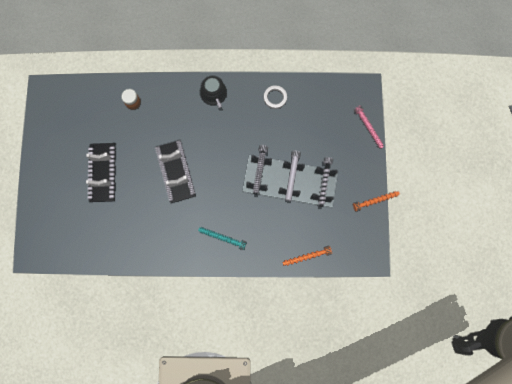

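Run:
```python
import cv2
a=cv2.imread('pics/top0.png')
c=cv2.resize(a[135:215,235:345],None,fx=7,fy=7,interpolation=cv2.INTER_CUBIC); cv2.imwrite('pics/z1.png',c)
c=cv2.resize(a[130:210,80:200],None,fx=6,fy=6,interpolation=cv2.INTER_CUBIC); cv2.imwrite('pics/z2.png',c)
```

```text
(no output)
```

View pics/z1.png

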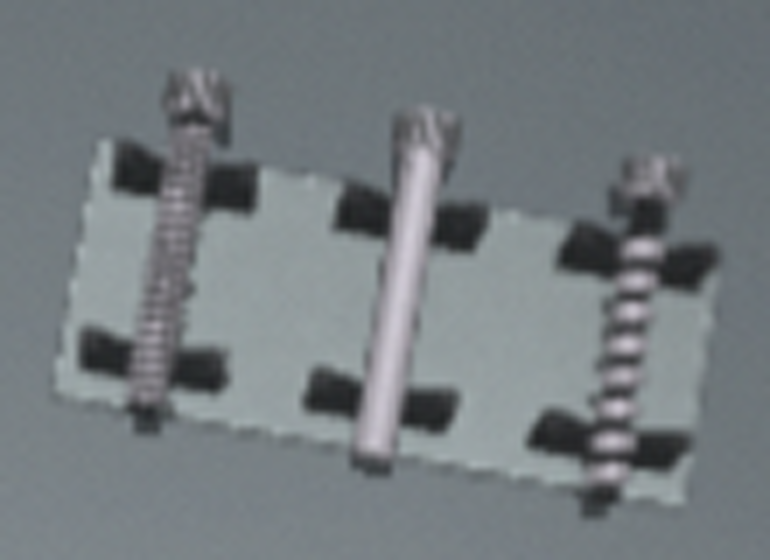

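View pics/z2.png

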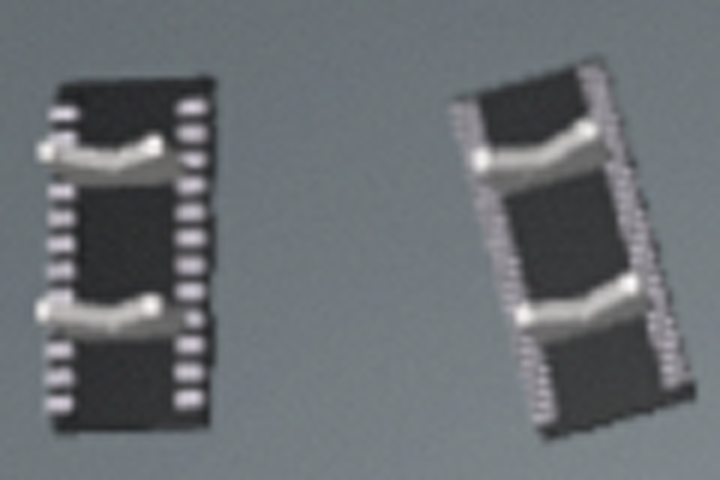

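```bash
cat > m.py <<'E'
from h import *
np.set_printoptions(precision=4,suppress=True)
z=np.load('pics/top0.npz');W=world(camera_info('top'),z['d'])
print('bench z',np.median(W[220:260,60:180,2]), np.median(W[100:140,300:340,2]))
def reg(u0,u1,v0,v1,lo,hi,W=W):
    P=W[v0:v1,u0:u1].reshape(-1,3); return P[(P[:,2]>lo)&(P[:,2]<hi)]
def rect(P):
    r=cv2.minAreaRect((P[:,:2]*1000).astype(np.float32)); return r
for n,b in dict(gc=(80,122,135,210),gf=(150,200,135,210),rack=(240,342,140,212)).items():
    P=reg(*b,0.0045,0.03); print(n,len(P),rect(P)); print(' box',cv2.boxPoints(rect(P)).astype(int).tolist())
    T=reg(*b,0.042,0.075); print('  tops',len(T),rect(T),T[:,2].max())
for n,b in dict(f=(246,275,140,203),s=(280,303,145,207),c=(312,336,150,212)).items():
    P=reg(*b,0.049,0.08)
    c=P.mean(0); e,v=np.linalg.eigh(np.cov(P[:,:2].T)); ax=v[:,1]*np.sign(v[0,1])
    t=(P[:,:2]-c[:2])@ax; print(n,len(P),c,'ang',np.arctan2(ax[1],ax[0]),'t',t.min(),t.max(),'zpct',np.percentile(P[:,2],[50,90,99]),'mid',c[:2]+ax*(t.min()+t.max())/2)
E
python3 m.py
```

```text
bench z 0.00043183407251723427 0.0004969901185329917
gc 1358 ((595.4512939453125, 287.3800048828125), (207.34219360351562, 114.24778747558594), 2.9743239879608154)
 box [[488, 339], [494, 224], [701, 235], [696, 349]]
  tops 131 ((594.3790283203125, 282.7759094238281), (78.21009063720703, 56.10433578491211), 2.378805160522461) 0.06491614137394475
gf 1418 ((595.1061401367188, 86.32148742675781), (201.38589477539062, 130.64080810546875), 1.2403998374938965)
 box [[493, 149], [495, 18], [697, 23], [694, 153]]
  tops 136 ((598.2632446289062, 85.21617126464844), (80.18114471435547, 53.35134506225586), 16.783187866210938) 0.06251471446843215
rack 2344 ((586.6629638671875, -223.4352569580078), (192.44532775878906, 271.3944091796875), 0.28842660784721375)
 box [[489, -88], [491, -359], [683, -358], [682, -87]]
  tops 1295 ((577.8375854492188, -220.80752563476562), (224.36441040039062, 130.24488830566406), 79.39508819580078) 0.06564400917109725
f 343 [ 0.5953 -0.137   0.0547] ang -0.17527656480672835 t -0.06689942627888942 0.06059635615467273 zpct [0.0544 0.0593 0.0624] mid [ 0.5922 -0.1365]
s 386 [ 0.5789 -0.2204  0.055 ] ang -0.15752929156349252 t -0.06447746662546647 0.0642359286058038 zpct [0.0547 0.0592 0.0635] mid [ 0.5788 -0.2204]
c 322 [ 0.5622 -0.3042  0.0545] ang -0.1517848358586466 t -0.0647177181198261 0.060215604774495175 zpct [0.0541 0.0594 0.0622] mid [ 0.5599 -0.3039]
```

```bash
cat > m2.py <<'E'
from h import *
import sys
np.set_printoptions(precision=4,suppress=True)
tag=sys.argv[1] if len(sys.argv)>1 else '0'
for cam in('top','scene'):
    z=np.load(f'pics/{cam}{tag}.npz');d=z['d'];W=world(camera_info(cam),cv2.medianBlur(d,3) )
    W0=world(camera_info(cam),d)
    def roi(c,rad): return np.hypot(W[...,0]-c[0],W[...,1]-c[1])<rad
    for n,c in dict(gc=(.594,.283),gf=(.598,.086)).items():
        M=(roi(c,.13)&(W[...,2]>.006)&(W[...,2]<.08)).astype(np.uint8)
        k,L,s,_=cv2.connectedComponentsWithStats(M); i=1+np.argmax(s[1:,4]); P=W[L==i]
        r=cv2.minAreaRect((P[:,:2]*1000).astype(np.float32)); 
        T=P[P[:,2]>.035]; Q=P[P[:,2]<.026]
        print(cam,n,len(P),np.round(np.array(r[0]+r[1]+(r[2],)),1),'tops',len(T),np.round(np.array(sum([list(x) if hasattr(x,'__len__') else [x] for x in cv2.minAreaRect((T[:,:2]*1000).astype(np.float32))],[])),1))
    for n,c in dict(f=(.592,-.1365),s=(.579,-.22),c=(.56,-.304)).items():
        P=W0[roi(c,.09)&(W0[...,2]>.047)&(W0[...,2]<.08)]
        a=-.16; ax=np.array([np.cos(a),np.sin(a)]);nn=np.array([-ax[1],ax[0]])
        for it in range(6):
            q=P[:,:2]-np.array(c); s=q@nn; t=q@ax
            P2=P[(abs(s)<.0135)&(abs(t)<.085)]
            # axis line fit: use shank pts near crest
            q=P2[:,:2]; line=cv2.fitLine(q.astype(np.float32),cv2.DIST_HUBER,0,1e-4,1e-4).ravel()
            ax=line[:2]*np.sign(line[0]);nn=np.array([-ax[1],ax[0]])
            t=(q-line[2:])@ax; lo,hi=np.percentile(t,[.5,99.5]); c=line[2:]+ax*((lo+hi)/2-.006)
        print(cam,n,len(P2),'origin',c,'ang',np.arctan2(ax[1],ax[0]),'len',hi-lo,'ztop',np.percentile(P2[:,2],90))
E
python3 m2.py
```

```text
top gc 1499 [594.5 285.4 159.5  74.6   2. ] tops 183 [594.8 283.5  78.4  58.    3.7]
top gf 1510 [596.7  85.6 158.3  72.   17.1] tops 179 [598.6  85.9  80.7  53.7  16.5]
top f 306 origin [ 0.5862 -0.1355] ang -0.17012252 len 0.12583071243915517 ztop 0.058300531705943626
top s 346 origin [ 0.5722 -0.2193] ang -0.17691389 len 0.12738716645564296 ztop 0.05864547966632505
top c 278 origin [ 0.554  -0.3029] ang -0.16981171 len 0.12412852826204326 ztop 0.058206075901364486
scene gc 2323 [594.8 284.2 159.6  71.2   2.9] tops 277 [594.2 284.5  80.2  54.1   2.8]
scene gf 1915 [597.5  86.3 160.2  72.9  16.7] tops 254 [597.   86.3  80.2  54.6  17.1]
scene f 282 origin [ 0.5874 -0.1321] ang -0.15400116 len 0.1266168236550692 ztop 0.057257982941899044
scene s 294 origin [ 0.5729 -0.2141] ang -0.16119866 len 0.12762147556789194 ztop 0.056630516132592845
scene c 231 origin [ 0.557  -0.2992] ang -0.16615483 len 0.12702572137291915 ztop 0.05737071250138703
```

Run:
```python
from h import *
o=get_obs();M=R.from_quat(o['ee_rot']).as_matrix();print(M.round(3),np.arctan2(M[1,2],M[0,2]),np.arctan2(M[1,1],M[0,1]))
```

```text
[[-0.     0.947  0.32 ]
 [ 0.001  0.32  -0.947]
 [-1.    -0.    -0.001]] -1.2450159055127918 0.32578048274677396
```

{"op": "move_arm", "data": {
  "motion": "0.05 0.04 0 -0.1; 0.1 0.08 0 -0.2; 0.145 0.115 0 -0.3; 0.19 0.15 0 -0.4; 0.235 0.19 0 -0.496; 0.28 0.225 0 -0.496; 0.32 0.26 0 -0.496; 0.355 0.29 -0.03 -0.496; 0.355 0.29 -0.07 -0.496; 0.355 0.29 -0.07 -0.496",
  "grip": 1
}}

```text
clock: 1.35
position: [0.5532, -0.3011, 0.1579]
ee_rot: [-0.54, -0.458, 0.542, -0.454]
ft_force: [0.1, 0.0, -0.1]
grip_width: 1.002
```

Run:
```python
from h import *
p,d=grab('top','top1');print(get_obs()['position']);q,_=grab('scene','scene1')
M=R.from_quat(get_obs()['ee_rot']).as_matrix();print(np.arctan2(M[1,1],M[0,1]))
a=cv2.resize(p[120:230,240:360],None,fx=4,fy=4,interpolation=2);b=cv2.resize(q[110:230,150:270],None,fx=3.3,fy=3.667,interpolation=2)[:440]
cv2.imwrite('pics/z3.png',np.hstack([a[:440,:400],b[:440,:400]])[:,:,::-1])
```

```text
[ 0.55404876 -0.30230294  0.16054825]
-0.1713992430451697
```

View pics/z3.png

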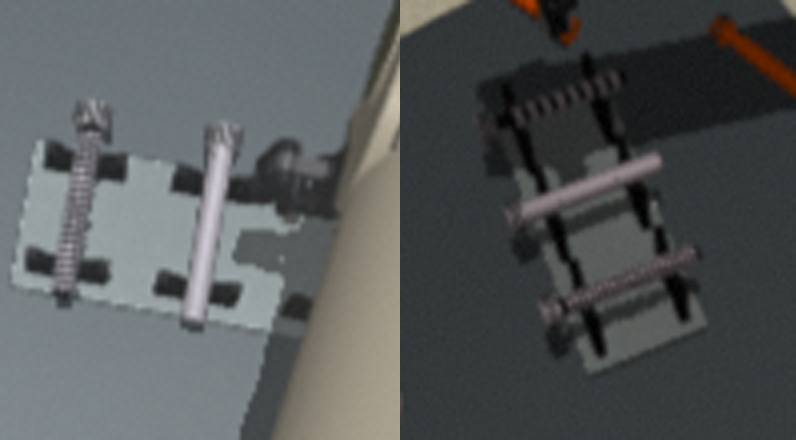

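The top view (left) shows the arm over the coarse screw. In the scene view (right) the coarse screw is untouched and the fingers are still above and behind it. Next I descend.

{"op": "move_arm", "data": {
  "motion": "0.001 0.000 -0.03 0; 0.001 0 -0.06 0; 0.001 0 -0.085 0; 0.001 0 -0.105 0; 0.001 0 -0.12 0; 0.001 0 -0.13 0; 0.001 0 -0.132 0; 0.001 0 -0.132 0"
}}

```text
clock: 2.45
position: [0.5564, -0.3023, 0.0298]
ee_rot: [0.541, 0.455, -0.541, 0.456]
ft_force: [1.8, -0.6, 0.6]
grip_width: 0.998
```

{"op": "move_arm", "data": {
  "motion": "0 0 0 0; 0 0 0 0; 0 0 0 0; 0 0 0 0; 0 0 0 0; 0 0 0 0; 0 0 0 0; 0 0 0 0",
  "grip": 0,
  "force": 50
}}

```text
clock: 3.45
position: [0.5559, -0.3034, 0.0297]
ee_rot: [-0.541, -0.455, 0.541, -0.456]
ft_force: [-1.4, -5.0, 2.2]
grip_width: 0.168
```

{"op": "move_arm", "data": {
  "motion": "0 0 0.015 0; 0 0 0.04 0; 0 0 0.08 0; 0 0 0.12 0; 0 0 0.13 0; 0 0 0.13 0"
}}

```text
clock: 4.2
position: [0.5561, -0.3016, 0.1592]
ee_rot: [0.541, 0.456, -0.54, 0.456]
ft_force: [-0.2, -0.4, -2.7]
grip_width: 0.17
```

Run:
```python
from h import *
q,_=grab('scene','scene2')
o=get_obs();print(o['position'],o['grip_width'],o['ft_force'])
cv2.imwrite('pics/z4.png',cv2.resize(q[80:240,130:330],None,fx=4,fy=3.75,interpolation=2)[:,:,::-1])
```

```text
[ 0.55553383 -0.3015389   0.15802699] 0.16839883751992948 [ 0.47204896  0.02104124 -3.37417063]
```

View pics/z4.png

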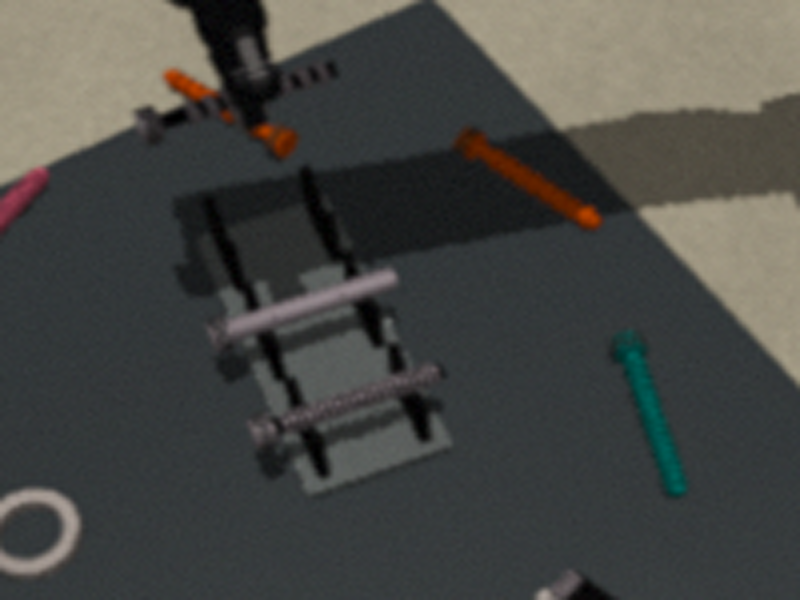

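The coarse screw is held level, with its head at about (150,122) and its tail at about (335,68). I'll measure where it sits lengthwise in the hand.

```bash
cat > hand.py <<'E'
from h import *
import sys
def inhand(tag):
    o=get_obs();M=R.from_quat(o['ee_rot']).as_matrix();ax=M[:,1]*np.sign(M[0,1]);g=o['position']+.019*M[:,0]*-1
    n=M[:,2]
    d=np.load(f'pics/{tag}.npz')['d'];W=world(camera_info(tag[:-1]),d)-g
    t=W@ax;s=W@n;z=W[...,2]
    m=(abs(s)<.016)&(abs(z)<.018)&(abs(t)<.1)
    T=t[m];out=(abs(T)>.016);T=T[out]
    print('n',len(T),'t range',T.min(),T.max(),np.percentile(T,[1,99]))
    for a,b in((-.06,-.03),(-.03,-.016),(.016,.03),(.03,.052),(.055,.075)):
        k=m&(t>a)&(t<b); print(a,b,k.sum(),'s',np.median(s[k]),'z',np.median(z[k]))
inhand(sys.argv[1])
E
python3 hand.py scene2
```

```text
n 232 t range -0.05738858519788421 0.06982770345373501 [-0.05558972  0.06965735]
-0.06 -0.03 62 s -0.0062752880995439785 z 0.003340676680217536
-0.03 -0.016 23 s -0.006143601167799058 z 0.0033262102736553723
0.016 0.03 33 s -0.006072022215028693 z 0.0038756518636485215
0.03 0.052 47 s -0.005632548973714289 z 0.0027194464752526293
0.055 0.075 61 s -0.009018957328800644 z 0.007562341988396393
```

{"op": "move_arm", "data": {
  "motion": "0.002 0.03 0 0; 0.006 0.085 0 0.04; 0.01 0.145 0 0.08; 0.014 0.205 0 0.12; 0.018 0.265 0 0.16; 0.022 0.325 0 0.2; 0.026 0.385 0 0.218; 0.03 0.445 0 0.218; 0.034 0.505 0 0.218; 0.037 0.555 0 0.218"
}}

```text
clock: 5.5
position: [0.5917, 0.2552, 0.1571]
ee_rot: [0.487, 0.513, -0.488, 0.511]
ft_force: [1.1, -0.7, -2.6]
grip_width: 0.17
```

{"op": "move_arm", "data": {
  "motion": "0.002 0.022 0 0; 0.002 0.031 0 0; 0.002 0.031 0 0; 0.002 0.031 0 0"
}}

```text
clock: 6.0
position: [0.5957, 0.2817, 0.1592]
ee_rot: [0.488, 0.511, -0.489, 0.512]
ft_force: [-0.3, 0.2, -2.9]
grip_width: 0.167
```

```bash
python3 - <<'E'
from h import *
p,_=grab('top','top3');q,_=grab('scene','scene3')
o=get_obs();M=R.from_quat(o['ee_rot']).as_matrix();print(o['position'],np.arctan2(M[1,1],M[0,1]),o['grip_width'])
a=cv2.resize(p[110:230,60:160],None,fx=4,fy=4,interpolation=2);b=cv2.resize(q[260:380,250:350],None,fx=4,fy=4,interpolation=2)
cv2.imwrite('pics/z5.png',np.hstack([a,b])[:,:,::-1])
E
python3 hand.py scene3
```

```text
[0.59560986 0.28220072 0.15945391] 0.04572868189339877 0.16455021850651586
n 293 t range 0.016371669611641795 0.07020038003876514 [0.01717963 0.06999878]
-0.06 -0.03 0 s nan z nan
-0.03 -0.016 0 s nan z nan
0.016 0.03 62 s -0.001495833806880295 z 0.0036999342383832456
0.03 0.052 91 s -0.0016969350911119746 z 0.003183366162855167
0.055 0.075 132 s -0.001702147942320448 z 0.006934573337469302
  return _methods._mean(a, axis=axis, dtype=dtype,
  ret = ret.dtype.type(ret / rcount)
```

View pics/z5.png

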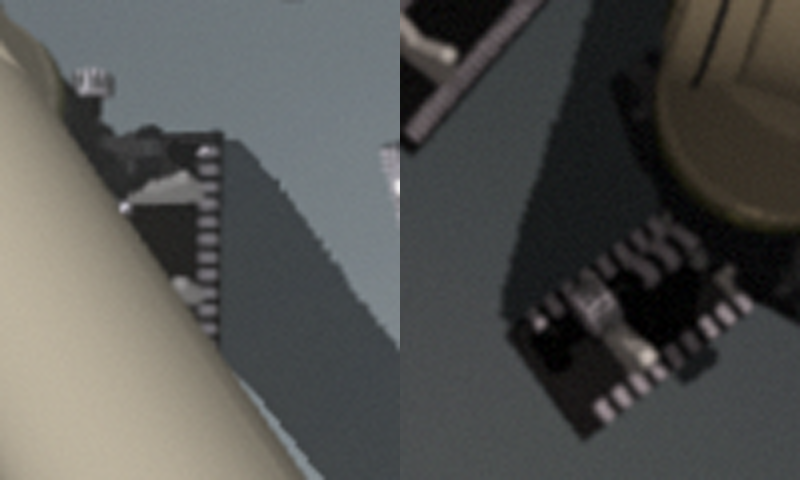

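{"op": "move_arm", "data": {
  "motion": "-0.001 0.002 -0.03 0; -0.001 0.002 -0.06 0; -0.001 0.002 -0.085 0; -0.001 0.002 -0.1 0; -0.001 0.002 -0.11 0; -0.001 0.002 -0.118 0; -0.001 0.002 -0.124 0; -0.001 0.002 -0.126 0; -0.001 0.002 -0.126 0"
}}

```text
clock: 7.22
position: [0.5941, 0.286, 0.0335]
ee_rot: [0.488, 0.512, -0.488, 0.512]
ft_force: [0.0, -1.0, -2.5]
grip_width: 0.171
```

Run:
```python
from h import *
q,_=grab('scene','scene4')
o=get_obs();print(o['position'],o['ft_force'])
cv2.imwrite('pics/z6.png',cv2.resize(q[260:380,250:380],None,fx=5,fy=5,interpolation=2)[:,:,::-1])
```

```text
[0.59424294 0.28601536 0.03367347] [ 0.16021362  0.86434757 -2.12319525]
```

View pics/z6.png

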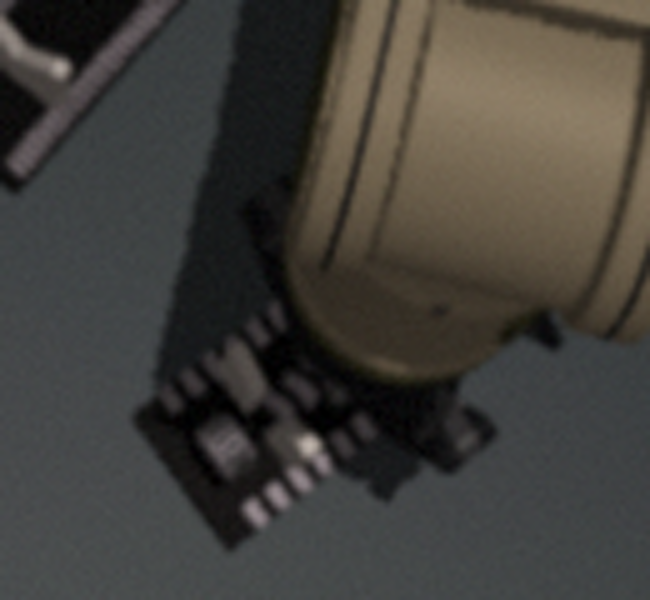

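The screw is in the V, with its head at about (225,445) past the notch. The last few mm remain.

{"op": "move_arm", "data": {
  "motion": "0 0 -0.002 0; 0 0 -0.003 0; 0 0 -0.004 0; 0 0 -0.004 0; 0 0 -0.004 0"
}}

```text
clock: 7.9
position: [0.5949, 0.2855, 0.0317]
ee_rot: [0.488, 0.511, -0.488, 0.512]
ft_force: [-6.0, -6.5, 15.2]
grip_width: 0.169
```

{"op": "move_arm", "data": {
  "motion": "0 -0.001 0 0; 0 -0.0015 0 0; 0 -0.0015 0 0; 0 -0.0015 0 0"
}}

```text
clock: 8.4
position: [0.5952, 0.2844, 0.0307]
ee_rot: [0.489, 0.511, -0.487, 0.512]
ft_force: [-0.3, -1.7, 7.5]
grip_width: 0.164
```

Seating is good. I open in steps to let go softly.

{"op": "move_arm", "data": {
  "motion": "0 0 0 0; 0 0 0 0; 0 0 0 0",
  "grip": 0.3,
  "force": 20
}}

```text
clock: 8.78
position: [0.5939, 0.2844, 0.0292]
ee_rot: [0.488, 0.512, -0.488, 0.512]
ft_force: [-0.0, -1.0, -0.1]
grip_width: 0.301
```

{"op": "move_arm", "data": {
  "motion": "0 0 0 0; 0 0 0 0; 0 0 0 0; 0 0 0 0; 0 0 0 0",
  "grip": 0.7
}}

```text
clock: 9.4
position: [0.5941, 0.2843, 0.0293]
ee_rot: [0.488, 0.512, -0.488, 0.512]
ft_force: [0.2, 0.4, 0.4]
grip_width: 0.694
```

{"op": "move_arm", "data": {
  "motion": "0 0 0.03 0; 0 0 0.07 0; 0 0 0.11 0; 0 0 0.14 0; 0 0 0.14 0; 0 -0.06 0.14 -0.05; 0 -0.12 0.14 -0.1; 0 -0.18 0.14 -0.15; 0 -0.24 0.14 -0.2; -0.002 -0.3 0.14 -0.218"
}}

```text
clock: 10.65
position: [0.5914, -0.0177, 0.1684]
ee_rot: [-0.541, -0.456, 0.541, -0.455]
ft_force: [0.7, -0.8, 0.7]
grip_width: 0.699
```

Run:
```python
from h import *
p,d=grab('top','top5');q,d2=grab('scene','scene5')
o=get_obs();M=R.from_quat(o['ee_rot']).as_matrix();print(o['position'],np.arctan2(M[1,1],M[0,1]),o['grip_width'],o['ft_force'])
a=cv2.resize(p[120:220,60:160],None,fx=4,fy=4,interpolation=2);b=cv2.resize(q[275:375,260:360],None,fx=4,fy=4,interpolation=2)
cv2.imwrite('pics/z7.png',np.hstack([a,b])[:,:,::-1])
for cam,dd in(('top',d),('scene',d2)):
    W=world(camera_info(cam),dd);g=np.array([.5945,.2845]);a=.047
    ax=np.array([np.cos(a),np.sin(a)]);n=np.array([-ax[1],ax[0]]);r=W[...,:2]-g;t=r@ax;s=r@n;z=W[...,2]
    m=(abs(s)<.0145)&(abs(t)<.1)&(z>.044)&(z<.08)
    print(cam,m.sum(),np.percentile(t[m],[1,99]))
    for lo,hi in((-.056,-.041),(-.028,0),(0,.028),(.06,.07)):
        k=m&(t>lo)&(t<hi);print(lo,k.sum(),'s',np.median(s[k]),np.percentile(s[k],[5,95]),'z',np.percentile(z[k],[50,90]))
```

```text
[ 0.59128849 -0.02484992  0.16807618] -0.18147037020231843 0.6974636359543602 [-0.15002818 -0.57916419  0.93275001]
top 318 [-0.05721417  0.06800878]
-0.056 33 s -0.002680571101026072 [-0.00824717  0.00425914] z [0.05260854 0.05692001]
-0.028 62 s -0.0034740753490028285 [-0.00837022  0.00352817] z [0.05247314 0.0568969 ]
0 54 s -0.003570110260755777 [-0.00866028  0.00362462] z [0.05401384 0.05846991]
0.06 34 s -0.00326532250583442 [-0.01281271  0.00843898] z [0.05721433 0.06156952]
scene 487 [-0.05481767  0.07010215]
-0.056 41 s 0.0002284456475325959 [-0.00624408  0.00646105] z [0.05261287 0.05538961]
-0.028 89 s 0.000758810476910335 [-0.00656597  0.00757253] z [0.05285552 0.05591073]
0 95 s 0.0009697126344737776 [-0.00647966  0.00756086] z [0.05268508 0.05576097]
0.06 68 s 0.0012569051922151618 [-0.01006206  0.01178132] z [0.05696042 0.06014699]
```

View pics/z7.png

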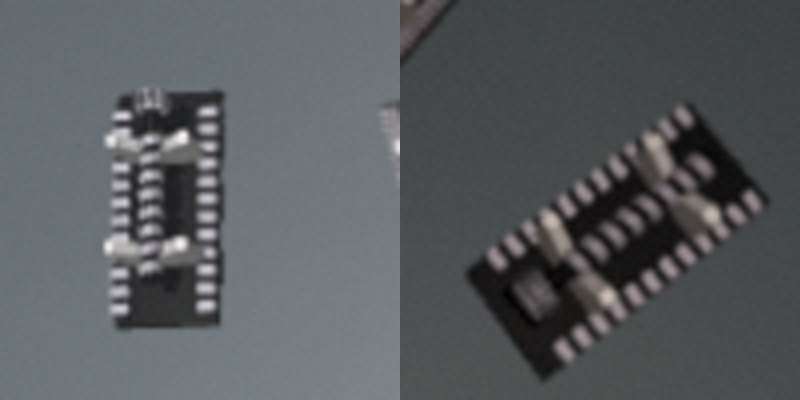

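The coarse screw is seated in both coarse notches, centred within about 2 mm with its axis at about 48 mm. Now the fine one.

{"op": "move_arm", "data": {
  "motion": "-0.002 -0.05 0 0; -0.004 -0.1 0 0; -0.004 -0.115 0 0; -0.004 -0.115 0 0; -0.004 -0.115 0 0",
  "grip": 1
}}

```text
clock: 11.38
position: [0.5882, -0.1284, 0.169]
ee_rot: [0.54, 0.457, -0.54, 0.456]
ft_force: [0.0, 0.8, -0.3]
grip_width: 1.0
```

Run:
```python
from h import *
o=get_obs();M=R.from_quat(o['ee_rot']).as_matrix();print(o['position'],np.arctan2(M[1,1],M[0,1]),o['grip_width'],np.abs(o['joint_velocities']).max())
```

```text
[ 0.588213   -0.12839636  0.16902877] -0.1677915780972575 0.9998663544963478 0.005837781617886885
```

{"op": "move_arm", "data": {
  "motion": "-0.001 -0.0065 -0.03 0; -0.001 -0.0065 -0.06 0; -0.001 -0.0065 -0.09 0; -0.001 -0.0065 -0.11 0; -0.001 -0.0065 -0.125 0; -0.001 -0.0065 -0.136 0; -0.001 -0.0065 -0.14 0; -0.001 -0.0065 -0.14 0"
}}

```text
clock: 12.38
position: [0.5873, -0.1372, 0.0296]
ee_rot: [0.541, 0.456, -0.541, 0.456]
ft_force: [0.3, -1.2, 0.1]
grip_width: 1.001
```

{"op": "move_arm", "data": {
  "motion": "0 0 0 0; 0 0 0 0; 0 0 0 0; 0 0 0 0; 0 0 0 0; 0 0 0 0; 0 0 0 0; 0 0 0 0",
  "grip": 0,
  "force": 50
}}

```text
clock: 13.38
position: [0.5874, -0.1364, 0.0296]
ee_rot: [0.541, 0.456, -0.54, 0.456]
ft_force: [0.1, 5.2, 4.0]
grip_width: 0.169
```

{"op": "move_arm", "data": {
  "motion": "0 0 0.015 0; 0 0 0.04 0; 0 0 0.08 0; 0 0 0.12 0; 0 0 0.13 0; 0 0 0.13 0"
}}

```text
clock: 14.12
position: [0.5869, -0.1378, 0.1594]
ee_rot: [-0.541, -0.455, 0.541, -0.456]
ft_force: [0.2, 0.3, -3.3]
grip_width: 0.168
```

```bash
python3 - <<'E'
from h import *
q,_=grab('scene','scene6')
o=get_obs();print(o['position'],o['grip_width'],o['ft_force'])
cv2.imwrite('pics/z8.png',cv2.resize(q[80:280,130:330],None,fx=3,fy=3,interpolation=2)[:,:,::-1])
E
python3 hand.py scene6
```

```text
[ 0.5863368  -0.13757739  0.15826166] 0.17043337447259263 [-0.53016265  0.85662242 -3.29920313]
n 284 t range -0.05840961265282866 0.06962641495524571 [-0.0574277   0.06954466]
-0.06 -0.03 85 s -0.004600730912523369 z 0.00405044807743668
-0.03 -0.016 16 s -0.0030206499919016847 z 0.005881406603653244
0.016 0.03 41 s -0.004862494707001405 z 0.00494166923555181
0.03 0.052 63 s -0.004543154808288818 z 0.003929848940079722
0.055 0.075 73 s -0.00729093301572241 z 0.008112078071071033
```

View pics/z8.png

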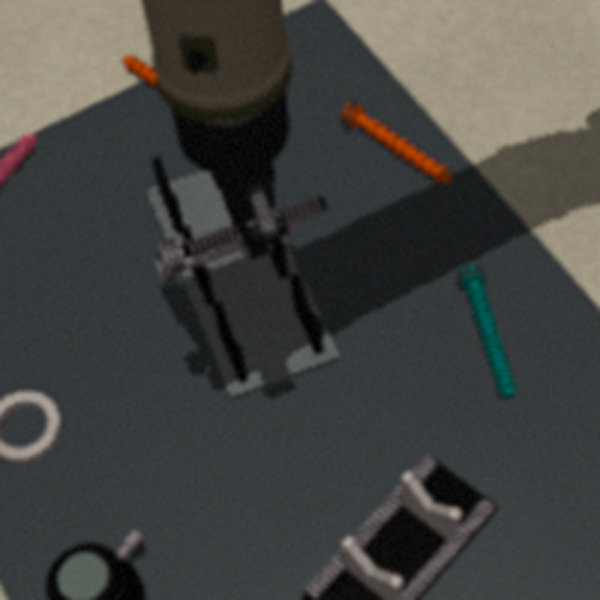

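The fine screw is held level and central, with its head at about (170,255) and its tail at about (322,203).

{"op": "move_arm", "data": {
  "motion": "0.002 0.03 0 0.05; 0.003 0.08 0 0.15; 0.005 0.13 0 0.25; 0.008 0.18 0 0.35; 0.01 0.21 0 0.43; 0.0105 0.2235 0 0.463; 0.0105 0.2235 0 0.463; 0.0105 0.2235 0 0.463; 0.0105 0.2235 0 0.463"
}}

```text
clock: 15.3
position: [0.5978, 0.0846, 0.1593]
ee_rot: [0.422, 0.567, -0.423, 0.567]
ft_force: [-0.3, -0.2, -2.4]
grip_width: 0.17
```

Run:
```python
from h import *
o=get_obs();M=R.from_quat(o['ee_rot']).as_matrix();print(o['position'],np.arctan2(M[1,1],M[0,1]),o['grip_width'])
```

```text
[0.59777933 0.0845681  0.15928931] 0.2899491445580772 0.1701011769999422
```

{"op": "move_arm", "data": {
  "motion": "-0.0005 0.001 -0.03 0.005; -0.0005 0.001 -0.06 0.005; -0.0005 0.001 -0.085 0.005; -0.0005 0.001 -0.1 0.005; -0.0005 0.001 -0.11 0.005; -0.0005 0.001 -0.118 0.005; -0.0005 0.001 -0.124 0.005; -0.0005 0.001 -0.126 0.005; -0.0005 0.001 -0.126 0.005"
}}

```text
clock: 16.42
position: [0.5972, 0.0874, 0.0335]
ee_rot: [0.42, 0.569, -0.42, 0.569]
ft_force: [-0.9, 0.3, -1.6]
grip_width: 0.17
```

{"op": "move_arm", "data": {
  "motion": "0 0 -0.002 0; 0 0 -0.003 0; 0 0 -0.0035 0; 0 0 -0.0035 0"
}}

```text
clock: 16.92
position: [0.598, 0.0867, 0.031]
ee_rot: [0.421, 0.568, -0.42, 0.569]
ft_force: [-0.4, -3.0, 6.9]
grip_width: 0.17
```

{"op": "move_arm", "data": {
  "motion": "0 -0.001 0 0; 0 -0.001 -0.0005 0; 0 -0.001 -0.0005 0; 0 -0.001 -0.0005 0"
}}

```text
clock: 17.42
position: [0.598, 0.086, 0.0303]
ee_rot: [0.421, 0.568, -0.42, 0.569]
ft_force: [0.3, -2.3, 7.3]
grip_width: 0.17
```

{"op": "move_arm", "data": {
  "motion": "0 0 0 0; 0 0 0 0; 0 0 0 0",
  "grip": 0.3,
  "force": 20
}}

```text
clock: 17.8
position: [0.5968, 0.0865, 0.0291]
ee_rot: [0.42, 0.569, -0.42, 0.569]
ft_force: [0.4, -0.0, -0.7]
grip_width: 0.303
```

{"op": "move_arm", "data": {
  "motion": "0 0 0 0; 0 0 0 0; 0 0 0 0; 0 0 0 0; 0 0 0 0",
  "grip": 0.7
}}

```text
clock: 18.42
position: [0.5971, 0.0864, 0.0293]
ee_rot: [0.42, 0.569, -0.42, 0.569]
ft_force: [-1.4, 0.0, -0.5]
grip_width: 0.698
```

{"op": "move_arm", "data": {
  "motion": "0 0 0.03 0; 0 0 0.07 0; 0 0 0.11 0; 0 0 0.15 0; 0 0 0.17 0; 0 -0.05 0.17 0; 0 -0.11 0.17 0; 0 -0.17 0.17 0; 0 -0.23 0.17 0; 0 -0.28 0.17 0"
}}

```text
clock: 19.68
position: [0.5962, -0.1964, 0.1984]
ee_rot: [0.42, 0.569, -0.421, 0.568]
ft_force: [0.0, 0.1, -0.3]
grip_width: 0.7
```

{"op": "move_arm", "data": {
  "motion": "0 0 0 0; 0 0 0 0; 0 0 0 0; 0 0 0 0"
}}

```text
clock: 20.18
position: [0.5973, -0.1923, 0.1994]
ee_rot: [0.42, 0.569, -0.42, 0.569]
ft_force: [-0.4, 0.3, 0.5]
grip_width: 0.699
```

Run:
```python
from h import *
p,d=grab('top','top7');q,d2=grab('scene','scene7')
o=get_obs();print(o['position'],o['grip_width'],o['ft_force'])
a=cv2.resize(p[120:220,75:205],None,fx=3,fy=3,interpolation=2);b=cv2.resize(q[225:375,225:355],None,fx=3,fy=3,interpolation=2)
a=cv2.copyMakeBorder(a,0,150,0,0,0)
cv2.imwrite('pics/z9.png',np.hstack([a,b])[:,:,::-1])
for nm,g,a in(('c',(.5945,.2845),.047),('f',(.597,.086),.295)):
  for cam,dd in(('top',d),('scene',d2)):
    W=world(camera_info(cam),dd)
    ax=np.array([np.cos(a),np.sin(a)]);n=np.array([-ax[1],ax[0]]);r=W[...,:2]-np.array(g);t=r@ax;s=r@n;z=W[...,2]
    m=(abs(s)<.0145)&(abs(t)<.1)&(z>.044)&(z<.08)
    print(nm,cam,m.sum(),np.percentile(t[m],[1,99]))
    for lo,hi in((-.056,-.041),(-.028,0),(0,.028),(.06,.07)):
        k=m&(t>lo)&(t<hi);print(lo,k.sum(),'s',np.percentile(s[k],[5,50,95]),'z',np.percentile(z[k],[50,90]))
```

```text
[ 0.59721232 -0.19289358  0.19941368] 0.6992600341580509 [ 0.36483672 -0.04368722 -0.43142484]
c top 319 [-0.05697429  0.06813775]
-0.056 33 s [-0.00843573 -0.00302439  0.00423812] z [0.05316647 0.05672028]
-0.028 56 s [-0.00982732 -0.00363778  0.0035869 ] z [0.05293423 0.05693146]
0 58 s [-0.00933542 -0.00368531  0.00314669] z [0.05282318 0.05629212]
0.06 35 s [-0.01329566 -0.00395815  0.0085649 ] z [0.05631442 0.06058821]
c scene 489 [-0.05463527  0.06998158]
-0.056 43 s [-0.00611648  0.00039304  0.00665565] z [0.05278521 0.05613447]
-0.028 89 s [-0.00651158  0.00086437  0.00767543] z [0.05259631 0.05676574]
0 96 s [-0.0065484   0.00090622  0.00758121] z [0.05240163 0.05579205]
0.06 68 s [-0.01051263  0.00131138  0.01172898] z [0.05672565 0.06063917]
f top 328 [-0.05645505  0.06668647]
-0.056 33 s [-0.00660515 -0.00081022  0.00536116] z [0.05313149 0.05760733]
-0.028 61 s [-0.00739102 -0.00133994  0.00598129] z [0.05328451 0.05759839]
0 62 s [-0.00782865 -0.0015484   0.00573314] z [0.05421084 0.05742552]
0.06 26 s [-0.01098043 -0.00128224  0.00861848] z [0.05636449 0.06125946]
f scene 430 [-0.05584008  0.07098309]
-0.056 40 s [-0.00505758  0.00263406  0.00855497] z [0.05273529 0.05493146]
-0.028 81 s [-0.00609781  0.00219727  0.00849054] z [0.05231395 0.05567518]
0 79 s [-0.00588155  0.00140674  0.00803645] z [0.05233139 0.05473911]
0.06 51 s [-0.00898236  0.00386255  0.01196501] z [0.05614717 0.05884732]
```

View pics/z9.png

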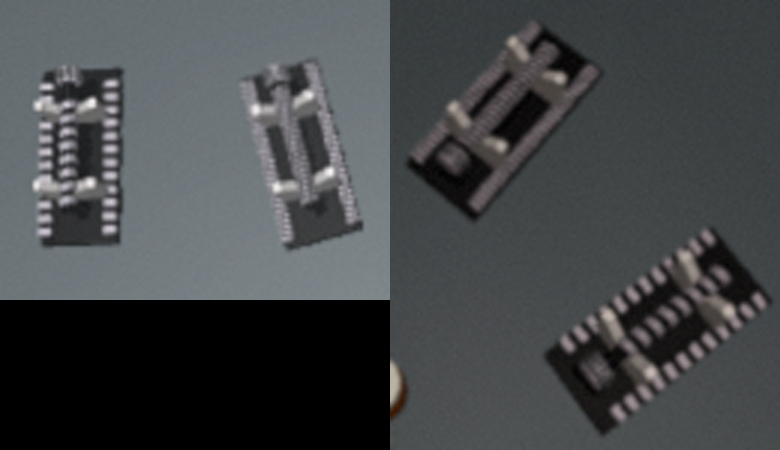

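Both screws are seated in the plates of their own pitch: coarse in the left plate of the top view and fine in the right one. The arm is clear.

```bash
python3 -c "
from workcell import hand_in
print(hand_in())"
```

```text
the job is handed in; nothing more can be done
None
```

I moved both thumbscrews to the plates of their own pitch, released them and handed the job in at about 20 s of the 54 s allowed. No verdict was reported.

- **Seating:** in the last pictures both screws lie in both notches. Shank tops read about 56 mm, which puts the axes at about 48 mm.
- **Position:** both are within about 2 mm of centre lengthwise and within about 3.5 mm sideways.
- **Stillness:** the coarse screw read the same in pictures taken about 10 s apart. The fine screw was checked only in the final pair, with no later picture to compare.
- **Forces:** the arm was clear and the wrist force was near zero at hand-in. The highest reading I saw was about 15 N up, when the coarse screw first touched a notch slightly off-centre. I shifted it 1.5 mm sideways before letting go.
- **Disagreement:** the two cameras differ by about 3 to 5 mm sideways, probably because each sees a different flank of the round shank. Both readings are well inside the 10 mm limit.

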